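# Turn the mixer wheel's filling stem to the top

## Robot

A 6-joint arm with a two-finger parallel gripper is mounted at the origin on the work surface. World frame = base frame: x ahead of the robot, y to its left, z up, the work surface at z = 0. Lengths are in m, angles in rad, forces in N, time in s.
With the tool pointing down it reaches from about 0.375 to 0.75 m from the base axis. Payload 9 kg.
Tool frame: the origin (TCP) lies between the finger pads; the fingertips stand 25 mm ahead of it and the grasp point (between the pads) lies 6 mm ahead of it; z points along the fingers, x is the direction in which the jaws open and shut, and the axes are right-handed (so a half turn about z gives the same grasp; the last joint's range is limited). The gripper opens to 85 mm and grips with 20 to 120 N. Pads are 22 mm wide; open, the fingers measure 114 mm over their backs; the gripper's body (76 mm by 85 mm) begins 54 mm behind the grasp point. The pads swing forward as they close: fully open they stand 13 mm farther back than shut.
Start: joints at [-1.4, 0.104, 0.097, 1.564, 0, 1.353], TCP at [0.227, -0.555, 0.256] pointing down, gripper open.
Joint ranges: [-2.99, 2.99], [-0.84, 1.86], [-1.1, 1.16], [-1.84, 2.11], [-1.51, 1.56], [-3.14, 3.14]. Speed limits (rad/s): [2.22, 2.22, 2.57, 3.14, 3.14, 3.14].

## Interface

Orientations are given as a unit quaternion [x, y, z, w].
In Python, from station import bot gives the robot as it stands. Calls block until the motion is done:
- bot.goto(position, orientation): joint-space move of the TCP to a pose.
- bot.move_l(position, attitude=None, vel=0.15, force_limit=None): straight line of the TCP; attitude=None keeps the orientation; vel is the mean speed in m/s. With force_limit (N) it stops when the force on the tool has changed by that much, and returns True; else False.
- bot.set_joints(angles): joint-space move.
- bot.open_gripper() and bot.gripper_close(): open the fingers fully, or close them until they stop; the grip force is fixed at half the most.
- bot.dwell(seconds).
- bot.inverse_kinematics(position, orientation): joint angles nearest the present ones, or None.
- bot.observe(): the state.
- bot.camera(name): name is "scene" or "side" or "wrist"; returns the picture (420x560x3 uint8, red, green, blue); there is no depth.
- bot.camera_info(name): a dict with "fx", "fy", "cx", "cy" (pixels), "position" and "orientation" of the camera in the world. Camera axes: x right, y up, looking along -z (the intrinsics and any distortion apply to the point x, -y, -z); pixel columns grow to the right and rows downward; lengths in m; the calibration is good to about 2 mm. The wrist camera is an equidistant fisheye: a pixel r from the principal point sees the ray r / f radians off the axis. A picture is of the moment at which its call begins: read the wrist's pose just before it. camera_info takes no time and is no camera call; for the wrist camera it gives the pose at the moment of the call.
A pose or a line that the arm cannot do raises bot.PlanningError and nothing moves.
- bot.close_job(): hands the job in, once; it reports no verdict.
The state is a dict: "time_s": time; "joints": joint angles; "joint_vel": joint speeds; "effort": joint torques, N m; "eef_pos": TCP position; "tool_rot": TCP orientation; "wrist_force": force on the tool from outside, world axes, zero at the start; "ft_torque": the same for the moment, N m; "width": finger opening in m.
Only numpy, scipy, OpenCV 4.12 (cv2) and the standard library are available. Lean on these libraries where they do the work, as an engineer would, in place of code of your own. Each camera call takes 0.05 s, during which the arm holds its last target.

## Task

On the tiled bench stands a hand-turned mixer with an upright spoked wheel; turn the wheel by pushing one spoke after another with the fingers until the short, thick filling stem on its rim points straight up, and leave the wheel at rest there. Keep off the stem itself, do not flick the wheel into a fast spin, and do not shift or lift the mixer or disturb the bottles and other things around it.

Things in the scene. Friction and masses are not known exactly. Their poses are not given: they have to be found in the camera images.
- mixer: hand-turned tumbling mixer, a green stand of about 4 to 5 kg standing loose on the bench. Origin on the bench under the pillar's front part; z up, x along the wheel's shaft from the pillar towards the wheel, y level. Base plate 200 mm along x (from -120 to +80) by 180 mm along y by 22 mm high; pillar 50 x 50 mm at x = -70 to -20, up to z = 187 mm
- hub (a point): centre of the wheel, on its shaft: 50 mm along x and 170 mm above the mixer's origin. The wheel stands upright in the plane through this point square to the mixer's x: hub 48 mm across and 30 mm thick, rim a round steel tube 18 mm thick on a circle of 72 mm radius
- spoke_end (a point): outer end of one of the five spokes, 135 mm from the wheel's centre. All five are alike: straight round steel bars 12 mm thick from the hub through the rim, the outer 54 mm standing free, at 36, 108, 180, 252 and 324 degrees from the stem (which is midway between two of them). This one is at 36 degrees, on the mixer's -y side of the stem when the stem is up
- stem: the filling stem on the wheel's rim: a steel neck 20 mm thick with a screw cap 34 mm across, shorter and thicker than a spoke and ending 124 mm from the wheel's centre. Origin on its middle line 100 mm from the wheel's centre; its z points radially outward, its x along the shaft
- wheel (a joint): angle of the wheel about the mixer's x axis, rad. 0 (or any whole turn, 6.283) has the stem straight up; growing values carry the top of the wheel towards the mixer's -y. Turns both ways without a stop; about 1 to 1.5 N on a spoke's end turns it, and friction holds it where it is left. Starts between 1.94 and 4.34
- beaker: empty glass beaker, 66 mm across, 80 mm high, standing beside the mixer; loose; origin at the centre of its underside. A bystander
- jar: small glass jar with a white cap, 56 mm across, 65 mm high, standing on the other side of the mixer; loose; origin at the centre of its underside. A bystander
- stopper: rubber stopper, 48 mm across, 36 mm high, standing in front of the wheel; loose; origin at the centre of its underside. A bystander
- amber_a: amber glass bottle, 74 mm across, 160 mm high, beyond the mixer; loose; origin at the centre of its underside. A bystander
- amber_b: second amber glass bottle, same size; loose; origin at the centre of its underside. A bystander
- media: clear glass bottle with a blue cap, 70 mm across, 150 mm high; loose; origin at the centre of its underside. A bystander

How it is judged:
By the outcome, as a careful person would: the job done as asked, in the order asked, and still so for the second after the job is handed in, with the robot touching nothing.
It also fails if it takes over 58 s, if anything falls off the work surface, if the arm or the gripper's body presses on something with over 40 N, if the wrist force passes 120 N, or if a joint passes its speed limit or range.

## Working session

There is one attempt and no reset: what is moved stays moved. The work goes in short steps, each a Python script; the robot and the scene stay as the last script left them, time stands still between calls to the robot, and variables do not carry over. Pictures are saved under pics/ and viewed, and the job is handed in when it is done.

```bash
ls; mkdir -p pics
python3 - <<'E'
from station import bot
import cv2,json
o=bot.observe(); print(o['time_s'],o['eef_pos'],o['tool_rot'],o['width'])
for n in ["scene","side","wrist"]:
    i=bot.camera_info(n); print(n,i)
    cv2.imwrite(f"pics/{n}0.png",cv2.cvtColor(bot.camera(n),cv2.COLOR_RGB2BGR))
E
```

```text
pics
0.0 [ 0.22740519 -0.55490737  0.25551175] [ 8.30381094e-01 -5.57195451e-01 -4.71740353e-04 -4.94714656e-04] 0.085290599134004
scene {'fx': 435.7761550118087, 'fy': 435.7761550118087, 'cx': 285.3059378151632, 'cy': 202.793816915767, 'position': array([ 1.02991491, -0.59113114,  0.94834721]), 'orientation': array([0.36743768, 0.11612595, 0.29235332, 0.8752336 ])}
side {'fx': 484.6117471762725, 'fy': 484.6117471762725, 'cx': 286.61505325675404, 'cy': 210.211501684585, 'position': array([0.49760078, 0.65957202, 0.89607059]), 'orientation': array([-0.01929536,  0.34721228,  0.93553289, -0.0620447 ])}
wrist {'fx': 325.19226210127806, 'fy': 325.19226210127806, 'cx': 279.7848246315782, 'cy': 212.30023236819315, 'position': array([ 0.29047037, -0.52797356,  0.37359815]), 'orientation': array([-0.11210198,  0.07559019, -0.55235384,  0.82257188])}
```

View pics/scene0.png

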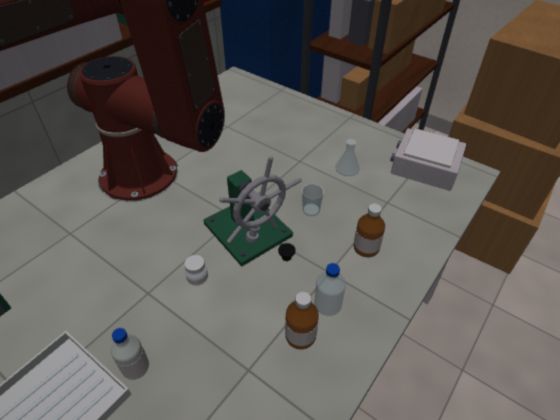

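View pics/side0.png

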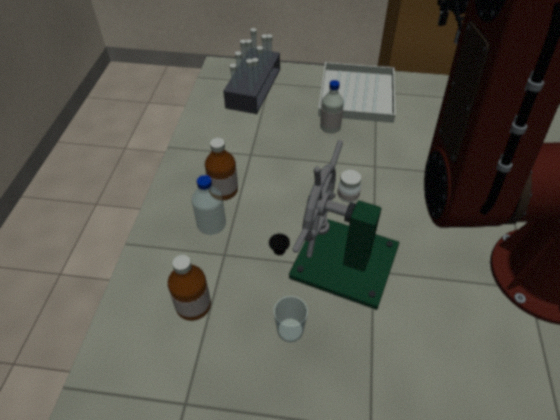

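View pics/wrist0.png

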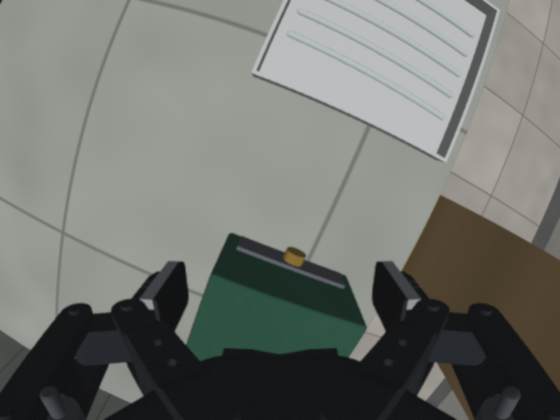

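Run:
```python
import cv2
a=cv2.imread('pics/scene0.png')[145:285,170:340]
cv2.imwrite('pics/sc_z.png',cv2.convertScaleAbs(cv2.resize(a,None,fx=4.2,fy=4.2,interpolation=3),alpha=1.5,beta=20))
a=cv2.imread('pics/side0.png')[130:350,250:420]
cv2.imwrite('pics/si_z.png',cv2.convertScaleAbs(cv2.resize(a,None,fx=2.7,fy=2.7,interpolation=3),alpha=1.5,beta=20))
```

```text
(no output)
```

View pics/sc_z.png

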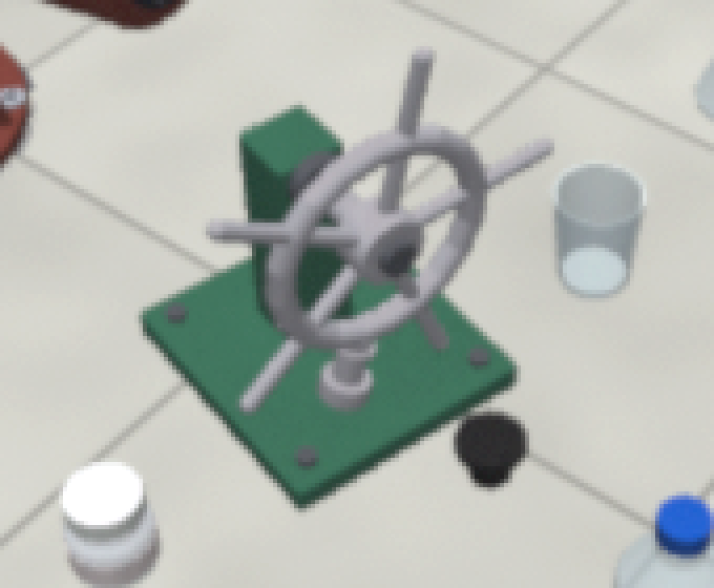

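View pics/si_z.png

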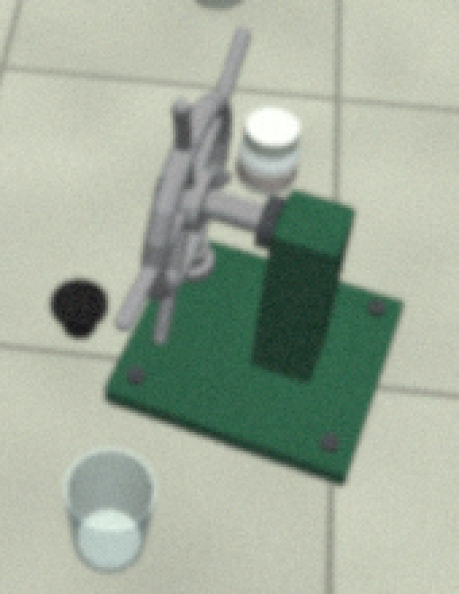

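```bash
cat > h.py <<'E'
import numpy as np,cv2
from scipy.spatial.transform import Rotation as R
from scipy.optimize import least_squares
def proj(info,P):
    P=np.atleast_2d(P); c=(P-info['position'])@R.from_quat(info['orientation']).as_matrix()
    return np.stack([info['cx']+info['fx']*c[:,0]/-c[:,2], info['cy']-info['fy']*c[:,1]/-c[:,2]],1)
def mix(p,L):
    x,y,a=p[:3]; c,s=np.cos(a),np.sin(a); L=np.atleast_2d(L)
    return L@np.array([[c,-s,0],[s,c,0],[0,0,1]]).T+[x,y,0]
def rad(th,r,dx=0):
    return [0.05+dx,-r*np.sin(th),0.17+r*np.cos(th)]
def bearing(info,uv):
    u,v=uv; d=np.array([(u-info['cx'])/info['fx'],-(v-info['cy'])/info['fy'],-1]); return R.from_quat(info['orientation']).apply(d)
def onplane(info,uv,z):
    d=bearing(info,uv); return info['position']+d*(z-info['position'][2])/d[2]
E
cat > fit0.py <<'E'
from station import bot
from h import *
S=bot.camera_info('scene'); D=bot.camera_info('side')
sc=lambda u,v:np.array([u/4.2+170,v/4.2+145]); sd=lambda u,v:np.array([u/2.7+250,v/2.7+130])
A=[([-.12,-.09,.022],S,sc(143,317)),([.08,-.09,.022],S,sc(303,495)),([.08,.09,.022],S,sc(516,370)),
([.08,.09,.022],D,sd(108,390)),([-.12,.09,.022],D,sd(343,470)),([-.12,-.09,.022],D,sd(403,303))]
sp=[sc(420,55),sc(548,150),sc(215,230),sc(250,402)]
def f(p):
    r=[(proj(i,mix(p,L))[0]-m) for L,i,m in A]
    th=p[3]
    # spokes angle: top spoke k etc
    for uv,k in zip(sp,SK): r.append(proj(S,mix(p,rad(th+np.radians(36+72*k),.133)))[0]-uv)
    r.append(proj(S,mix(p,rad(th,.118)))[0]-sc(345,380))
    return np.concatenate(r)
best=None
for s in (1,-1):
  for t0 in np.arange(1.8,4.5,.3):
   # opposite spoke is k=2 (180); scene left = -y = growing theta direction from top
   SK=[2,1,3,4] 
   q=least_squares(f,[.45,-.2,0,t0]); 
   if best is None or q.cost<best.cost: best=q
print(best.x,best.cost); print(best.fun.reshape(-1,2).round(1).tolist())
p=best.x
for n,uv,z in [('jar',(197,277),0.0),('beaker',(312,210),0),('stopper',(287,258),0)]:
    print(n,onplane(S,uv,z))
for n,uv,z in [('beaker',(290,335),0),('stopper',(279,243),.036),('jar',(350,180),.065),('ambA',(182,264),.16),('media',(205,183),.15),('ambB',(218,146),.16)]:
    print(n,onplane(D,uv,z))
im=cv2.cvtColor(bot.camera('scene'),cv2.COLOR_RGB2BGR)
E
python3 fit0.py
```

```text
[ 0.46525065  0.02375077 -0.26092457  2.87261457] 21.524896904576707
[[-1.8, -1.8], [-1.1, -0.8], [0.8, -2.1], [-3.4, -1.1], [0.3, 1.2], [-0.6, -2.0], [0.8, -1.5], [-0.0, -2.1], [-0.7, -0.2], [-1.0, 1.1], [-0.1, 1.1]]
jar [ 4.46933469e-01 -1.79064566e-01  1.11022302e-16]
beaker [5.49228195e-01 2.09212256e-01 1.11022302e-16]
stopper [0.5982463  0.01489881 0.        ]
beaker [0.54193926 0.21953417 0.        ]
stopper [0.59173759 0.02242364 0.036     ]
jar [ 0.44645382 -0.16506195  0.065     ]
ambA [0.74693909 0.18544534 0.16      ]
media [ 0.75769199 -0.02964805  0.15      ]
ambB [ 0.75274191 -0.13747313  0.16      ]
```

```bash
cat >> h.py <<'E'
P=np.array([0.46525,0.02375,-0.26092])
RC=.115
def quat(): 
    a=P[2]/2; return np.array([np.cos(a),np.sin(a),0,0])
def tcp(ly,lz): # fingertip centre, mixer-local y rel hub, z rel hub
    w=mix(P,[.05,ly,.17+lz])[0]; w[2]+=.025; return w
def push(phi_deg,back=0.,r=RC): # finger centre pushing spoke at phi (toward +y), 'back' extra -y gap
    f=np.radians(phi_deg); return tcp(r*np.sin(f)-.006*np.cos(f)-.011-back, r*np.cos(f)+.006*np.sin(f))
def tang(phi): return push(phi)
E
python3 - <<'E'
from station import bot
from h import *
q=quat()
for ph in (-10,15,35,65): 
    w=push(ph,.01); print(ph,w.round(3),np.round(bot.inverse_kinematics(w,q),2))
w=push(15,.02);w[2]=.40; print(bot.inverse_kinematics(w,q))
E
```

```text
-10 [ 0.501 -0.034  0.307] [-0.33 -0.17 -0.08  1.66  0.    1.5 ]
15 [0.514 0.014 0.308] [-0.23 -0.14 -0.05  1.66  0.    1.6 ]
35 [0.524 0.05  0.293] [-0.15 -0.11 -0.05  1.63  0.    1.68]
65 [0.534 0.089 0.249] [-0.08 -0.08 -0.1   1.55  0.    1.75]
[-0.24810199 -0.07594719  0.18227521  1.82901873  0.          1.58361433]
```

Run:
```python
from station import bot
from h import *
q=quat()
bot.gripper_close()
o=bot.observe(); e=np.array(o['eef_pos']); e[2]=.38; bot.move_l(e,vel=.2)
h=push(15.4,.014); h[2]=.38; bot.goto(h,q)
bot.move_l(push(15.4,.014),vel=.1,force_limit=6)
o=bot.observe(); print(o['time_s'],o['wrist_force'],o['width'])
for n in ('scene','side'):
    cv2.imwrite(f'pics/{n}1.png',cv2.cvtColor(bot.camera(n),cv2.COLOR_RGB2BGR))
a=cv2.imread('pics/scene1.png')[115:285,170:340]; b=cv2.imread('pics/side1.png')[100:270,250:420]
cv2.imwrite('pics/z1.png',cv2.convertScaleAbs(cv2.resize(np.hstack([a,b]),None,fx=2.35,fy=2.35,interpolation=3),alpha=1.6,beta=20))
```

```text
4.875 [0.68050902 0.10451737 1.23557384] -6.416924595380691e-05
```

View pics/z1.png

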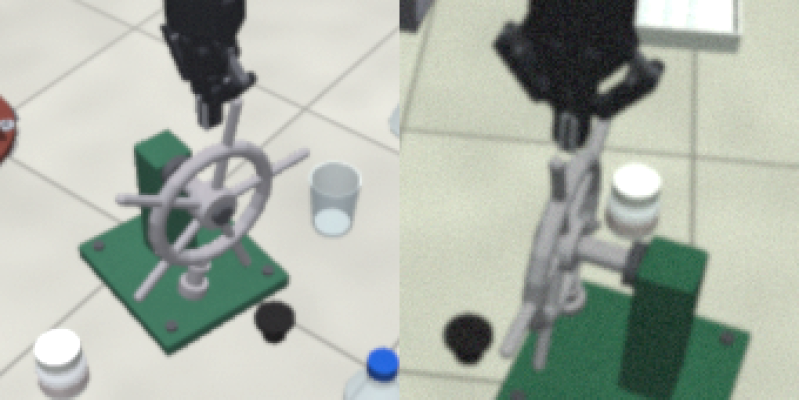

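```bash
cat >> h.py <<'E'
def shot(bot,k):
    S=cv2.cvtColor(bot.camera('scene'),cv2.COLOR_RGB2BGR);D=cv2.cvtColor(bot.camera('side'),cv2.COLOR_RGB2BGR)
    cv2.imwrite(f'pics/scene{k}.png',S);cv2.imwrite(f'pics/side{k}.png',D)
    cv2.imwrite(f'pics/z{k}.png',cv2.convertScaleAbs(cv2.resize(np.hstack([S[115:285,170:340],D[100:270,250:420]]),None,fx=2.35,fy=2.35,interpolation=3),alpha=1.6,beta=20))
def sweep(bot,a,b,n,vel=.05):
    for f in np.linspace(a,b,n):
        if bot.move_l(push(f),vel=vel,force_limit=15): print('FORCE at',f); break
        print(round(f),np.round(bot.observe()['wrist_force'],1),end=' ')
    print()
E
python3 - <<'E'
from station import bot
from h import *
sweep(bot,15.4,64,6)
shot(bot,2); print(bot.observe()['time_s'])
E
```

```text
15 [ 0.3 -0.1  0.2] 25 [-0.2 -0.1  0.6] 35 [-0.5 -0.7  1.1] 45 [-0.6  0.5 -0.3] 54 [ 0.2  0.4 -0.9] 64 [-0.7 -0.3  0.8] 
8.2167
```

View pics/z2.png

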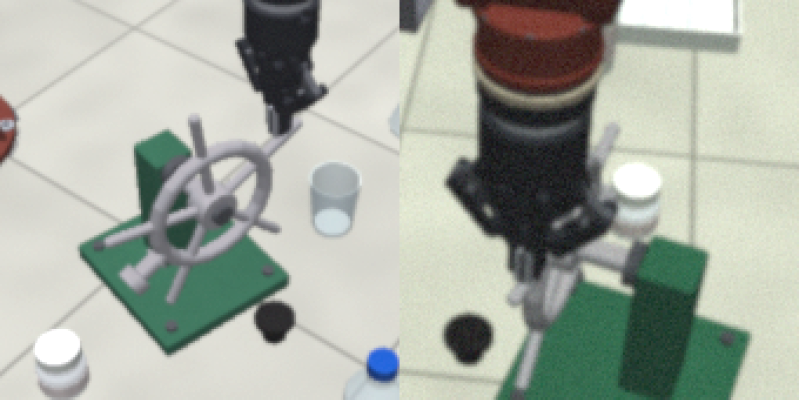

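```bash
cat >> h.py <<'E'
def fit_theta(uvs,infos,rs,offs,t0):
    f=lambda t:np.concatenate([proj(i,mix(P,rad(-np.radians(o)-t[0],r)))[0]-uv for uv,i,r,o in zip(uvs,infos,rs,offs)])
    s=least_squares(f,[t0]); return np.degrees(s.x[0]),s.fun.round(1)
def lift_to(bot,w,z=.365):
    e=np.array(bot.observe()['eef_pos']); e[2]=z; bot.move_l(e,vel=.15)
    h=w.copy(); h[2]=z; bot.move_l(h,vel=.15)
    print('descend stop:',bot.move_l(w,vel=.1,force_limit=6))
E
python3 - <<'E'
from station import bot
from h import *
S=bot.camera_info('scene'); g=lambda u,v:np.array([u/2.35+170,v/2.35+115])
# phi of stem; spokes at phi_stem+off
print(fit_theta([g(195,120),g(278,229),g(173,299),g(98,245)],[S]*4,[.133]*4,[108,252,324,36],np.radians(-116)))
lift_to(bot,push(-9,.02))
shot(bot,3); print(bot.observe()['time_s'])
E
```

```text
(np.float64(-116.58018881374494), array([-1.3, -1.4, -0. , -1.1, -0.6,  0.6,  3.6, -0.6]))
descend stop: False
11.0667
```

View pics/z3.png

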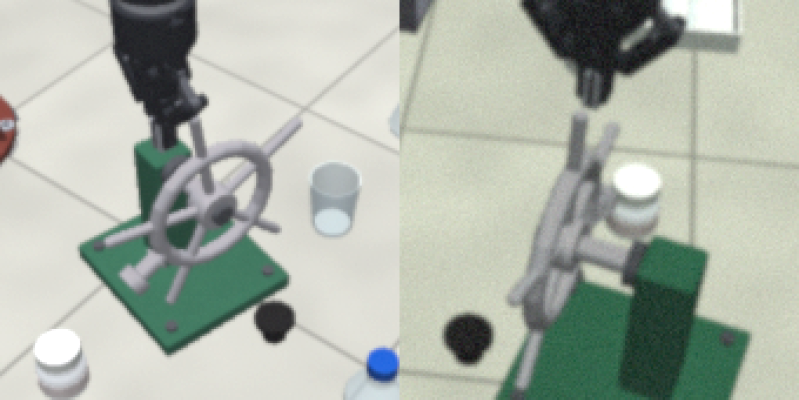

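Run:
```python
from station import bot
from h import *
sweep(bot,-9,66,9)
lift_to(bot,push(-6,.010))
shot(bot,4); print(bot.observe()['time_s'])
```

```text
-9 [-0.1 -1.1 -0.1] 0 [ 0.6 -0.1  0.6] 10 [ 0.9 -0.4  1.4] 19 [-0.7 -0.3 -0.2] 28 [-0.4 -0.4 -0.2] 38 [ 0.4 -0.4 -0.4] 47 [ 0.9 -1.1 -0.4] 57 [ 0.5  0.3 -1. ] 66 [-1.2  0.2 -1.1] 
descend stop: False
18.5917
```

View pics/z4.png

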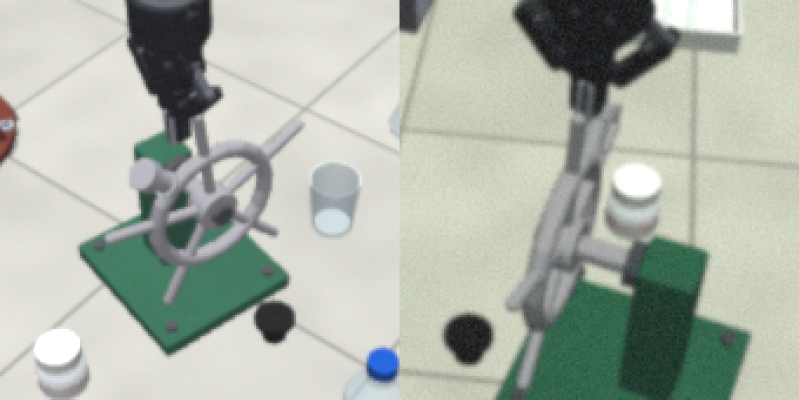

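Run:
```python
from station import bot
from h import *
sweep(bot,-4,33,6,vel=.04)
shot(bot,5); print(bot.observe()['time_s'])
a=cv2.imread('pics/scene5.png')[145:285,170:340]
cv2.imwrite('pics/sc5_z.png',cv2.convertScaleAbs(cv2.resize(a,None,fx=4.2,fy=4.2,interpolation=3),alpha=1.5,beta=20))
```

```text
-4 [-0.3  0.1  0.5] 3 [-0.   0.2  0.2] 11 [ 0.1  0.3 -0.1] 18 [ 0.4 -0.3  0.8] 26 [ 0.4 -0.5  1.4] 33 [-0.6 -0.9 -1.2] 
21.8167
```

View pics/sc5_z.png

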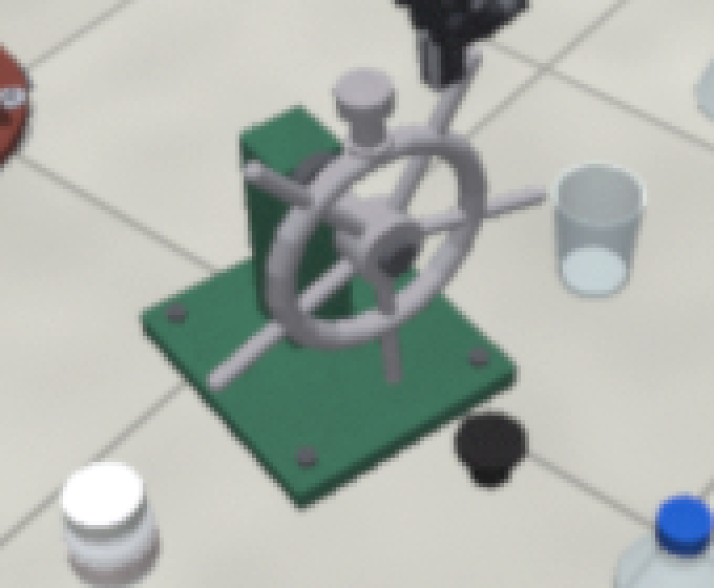

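View pics/z5.png

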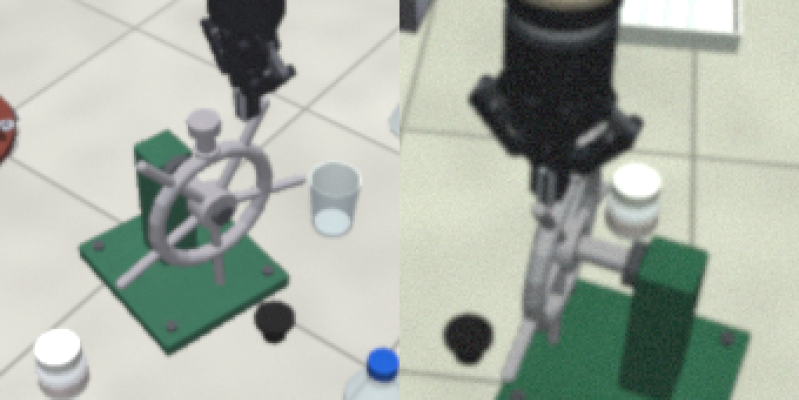

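```bash
cat > fit5.py <<'E'
from station import bot
from h import *
import sys
S=bot.camera_info('scene'); D=bot.camera_info('side')
sc=lambda u,v:np.array([u/4.2+170,v/4.2+145]); sd=lambda u,v:np.array([u/2.7+250,v/2.7+130])
A=[([-.12,-.09,.022],0,sc(143,317)),([.08,-.09,.022],0,sc(303,495)),([.08,.09,.022],0,sc(516,370)),
([.08,.09,.022],1,sd(108,390)),([-.12,.09,.022],1,sd(343,470)),([-.12,-.09,.022],1,sd(403,303)),
([-.07,-.025,.187],0,sc(243,138)),([-.07,.025,.187],0,sc(298,105))]
I=[S,D]
# (state, phi offset, r, uv, cam)
W=[(0,180,.132,sc(424,55)),(0,252,.132,sc(547,150)),(0,108,.132,sc(215,230)),(0,36,.132,sc(250,402)),(0,0,.124,sc(345,390)),
(1,36,.132,sc(474,60)),(1,108,.132,sc(540,196)),(1,180,.132,sc(393,376)),(1,252,.132,sc(217,381)),(1,324,.132,sc(254,172)),(1,0,.124,sc(364,84))]
W[0]=(0,180,.132,W[0][3]);W0={180:0}
def f(p):
    r=[]; sh=[p[5:7],p[7:9]]
    for L,c,m in A: r.append(proj(I[c],mix(p,L))[0]+sh[c]-m)
    for s,o,rr,m in W: r.append(proj(S,mix(p,rad(-(p[3+s]+np.radians(o)),rr)))[0]+sh[0]-m)
    r.append(np.array(p[5:9])*.7)
    return np.concatenate(r)
# initial stem phi -164.6: tips: 15.4->off180, 87.4->252, -56.6->108, -128.6->36
q=least_squares(f,[*P,np.radians(-164.6),np.radians(-3),0,0,0,0],loss='soft_l1')
print(q.x[:3],np.degrees(q.x[3:5]),q.x[5:]); print(f(q.x).reshape(-1,2).round(1).tolist())
J=q.jac; c=np.linalg.inv(J.T@J); print('sd deg',np.degrees(np.sqrt(c[4,4])))
for i in range(8,19):
    pass
for s,o,rr,m in W:
    g=lambda t:proj(S,mix(q.x,rad(-(t[0]+np.radians(o)),t[1])))[0]+q.x[5:7]-m
    z=least_squares(g,[q.x[3+s],.132],x_scale=[.1,.01]); print(s,o,np.degrees(z.x[0]).round(1),z.x[1].round(4))
E
python3 fit5.py
```

```text
[ 0.46360296  0.02599779 -0.26385638] [-164.37505552   -2.78639554] [0.37642355 1.6461117  0.03035782 0.00524115]
[[-1.2, -1.0], [-0.7, 0.0], [1.2, -1.1], [-2.8, -0.2], [1.0, 2.3], [0.2, -1.0], [-1.6, -1.1], [1.0, -0.7], [0.3, -0.2], [0.3, -0.8], [0.1, 0.4], [-0.5, 1.6], [-0.2, 1.3], [0.5, -1.7], [0.2, -0.0], [0.3, 0.9], [-0.5, 1.2], [-0.3, -0.2], [0.4, 0.8], [0.3, 1.2], [0.0, 0.0]]
sd deg 0.6168950678638608
0 180 -164.7 0.1317
0 252 -163.5 0.1309
0 108 -164.0 0.1329
0 36 -163.3 0.1275
0 0 -164.2 0.1192
1 36 -2.2 0.1273
1 108 -2.8 0.1312
1 180 -2.4 0.1274
1 252 -1.8 0.1292
1 324 -2.8 0.1309
1 0 -3.2 0.1269
```

Run:
```python
from station import bot
from h import *
sweep(bot,34.3,35.7,2,vel=.02)
bot.dwell(.5)
e=push(35.7); e[2]+=.0; up=e.copy(); up[2]=.42; bot.move_l(up,vel=.15)
out=up.copy(); out+= [-.05,-.2,0]; bot.move_l(out,vel=.2)
shot(bot,6); print(bot.observe()['time_s'])
a=cv2.imread('pics/scene6.png')[145:285,170:340]
cv2.imwrite('pics/sc6_z.png',cv2.convertScaleAbs(cv2.resize(a,None,fx=4.2,fy=4.2,interpolation=3),alpha=1.5,beta=20))
```

```text
34 [ 0.7 -0.6  0.4] 36 [ 0.7 -0.4  0.2] 
25.175
```

View pics/sc6_z.png

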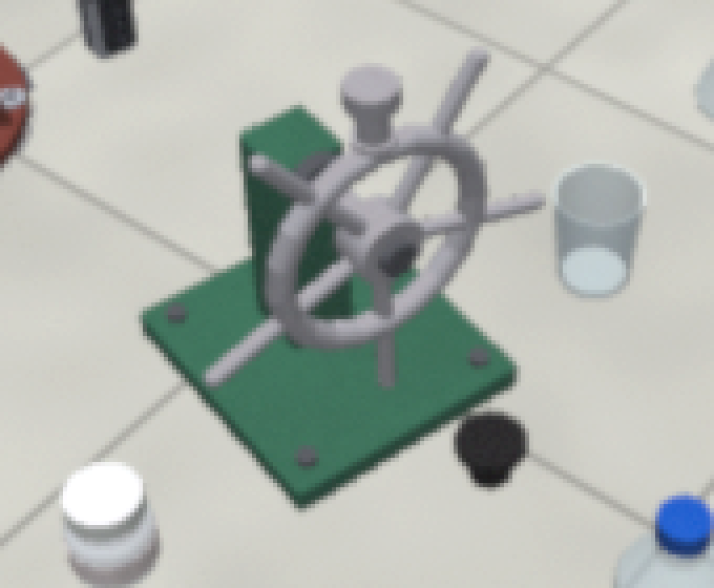

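View pics/scene6.png

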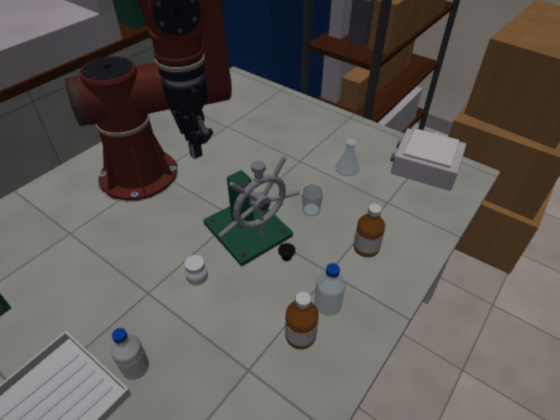

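```bash
sed -e 's/^(1,36.*$/(1,36,.132,sc(481,58)),(1,108,.132,sc(539,202)),(1,180,.132,sc(387,379)),(1,252,.132,sc(214,378)),(1,324,.132,sc(259,164)),(1,0,.124,sc(371,83))]/' fit5.py > fit6.py; python3 fit6.py
```

```text
[ 0.46370587  0.02596257 -0.26481417] [-164.39108309   -0.63417591] [0.40859723 1.61691867 0.06517725 0.02880657]
[[-1.2, -1.0], [-0.7, 0.0], [1.2, -1.1], [-2.8, -0.3], [0.9, 2.4], [0.2, -1.0], [-1.5, -1.1], [1.0, -0.7], [0.3, -0.2], [0.4, -0.7], [0.1, 0.4], [-0.5, 1.5], [-0.2, 1.3], [0.2, -1.0], [0.1, 0.0], [0.4, 1.1], [-0.5, 0.9], [-0.1, 0.1], [0.4, 0.2], [0.3, 1.1], [0.0, 0.0]]
sd deg 0.6013612730367494
0 180 -164.8 0.1317
0 252 -163.6 0.1306
0 108 -164.0 0.1329
0 36 -163.3 0.1276
0 0 -164.2 0.1191
1 36 -0.1 0.1295
1 108 -0.7 0.1317
1 180 -0.2 0.1268
1 252 0.0 0.1296
1 324 -0.5 0.1318
1 0 -1.1 0.1251
```

Run:
```python
import cv2,numpy as np
a=cv2.imread('pics/side6.png')[100:300,230:430]
cv2.imwrite('pics/si6_z.png',cv2.convertScaleAbs(cv2.resize(a,None,fx=3,fy=3,interpolation=3),alpha=1.5,beta=20))
```

```text
(no output)
```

View pics/si6_z.png

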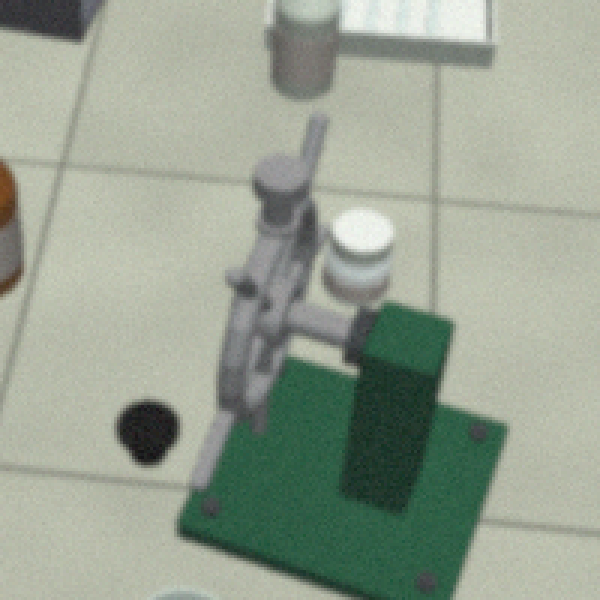

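The stem is within about 0.5° of vertical by the fit. The base corners and bystanders are unmoved, and the arm is clear, so I'm handing the job in.

Run:
```python
from station import bot
bot.close_job()
```

```text
the job is handed in; nothing more can be done
```

The stem now points straight up and the wheel is at rest. I closed the fingers and pushed three spokes in turn, slowly, about 164° in all, then pulled the arm well clear. The job was handed in soon after 25 s on the robot's clock.

- **Angle:** the last scene-camera fit puts the stem 0.6° short of vertical, give or take 0.6°. Estimates from single spokes and the stem ran from 0 to 1.1° short.
- **Forces:** the wrist force read about 2 N or less wherever I sampled it, and the force-limited moves never tripped.
- **Surroundings:** in the last scene picture the base corners, jar, beaker and stopper are at the same pixels as at the start. The bottles look unmoved there too.
- **Keeping off the stem:** the finger passed between the stem and the last spoke, with about 20 mm planned clearance. I saw no contact in the pictures.
- **Limits of the checks:** I did not take a second picture to confirm the wheel stayed still. The angle rests on the scene camera alone. No check failed, but a few base corners sat 2–3 pixels off in the pose fit.

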